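# Set the specimen stand to its third click and put the domed beetle on it

## Robot

A 6-joint arm with a two-finger parallel gripper is mounted at the origin on the work surface. World frame = base frame: x ahead of the robot, y to its left, z up, the work surface at z = 0. Lengths are in m, angles in rad, forces in N, time in s.
With the tool pointing down it reaches from about 0.4 to 0.825 m from the base axis. Payload 7 kg.
Tool frame: the origin (TCP) lies at the very end of the fingers, on their centre line; the grasp point (between the pads) lies 19 mm behind it; z points along the fingers, y is the line along which they close (so a half turn about z gives the same grasp; the last joint's range is limited). The gripper opens to 85 mm and grips with 20 to 120 N. Pads are 22 mm wide; open, the fingers measure 114 mm over their backs; the gripper's body (76 mm by 85 mm) begins 54 mm behind the grasp point. The pads swing forward as they close: fully open they stand 13 mm farther back than shut.
Start: joints at [1.55, 0.359, 0.012, 0, -1.224, -0.288], TCP at [0.205, 0.643, 0.206] pointing down, gripper open.
Joint ranges: [-3.07, 3.07], [-1.43, 2.12], [-1.02, 1.25], [-3.03, 1.67], [-3.05, -0], [-3.03, 3.03]. Speed limits (rad/s): [2.39, 2.39, 3.01, 3.14, 3.14, 3.14].

## Interface

Orientations are given as a 3x3 rotation matrix whose columns are the frame's x, y, z axes.
In Python, from cell import move_to, move_l, goto_joints, release, clamp, wait, solve_ik, capture, camera_model, Unreachable, sign_off, read_time_s, read_joints, read_dq, read_tau, read_ee_pos, read_ee_rot, read_ft_force, read_ft_torque, read_opening, read_finger_force gives the robot as it stands. The module is installed in compiled form; this text tells all that it offers. Calls block until the motion is done:
- move_to(position, orientation): joint-space move of the TCP to a pose.
- move_l(position, rot=None, velocity=0.15, threshold=None): straight line of the TCP; rot=None keeps the orientation; velocity is the mean speed in m/s. With threshold (N) it stops when the force on the tool has changed by that much, and returns True; else False.
- goto_joints(angles): joint-space move.
- release() and clamp(): open the fingers fully, or close them until they stop; the grip force is fixed at half the most.
- wait(seconds).
- solve_ik(position, orientation): joint angles nearest the present ones, or None.
- capture(name): name is "scene" or "top" or "wrist"; returns (picture, depth): 420x560x3 uint8, red, green, blue; 420x560 float32, m along the optical axis (not along the pixel's ray), 0 where there is no reading.
- camera_model(name): a dict with "intrinsics" (3x3 intrinsics, pixels), "distortion" ([k1, k2, p1, p2, k3] as OpenCV has them; the pictures are not rectified), "R" (3x3) and "t" (3): a world point X has camera coordinates R X + t; the wrist camera has in their place "hand_eye" (4x4, takes a point from camera to tool coordinates, whose origin is the TCP and whose axes are the flange's). Camera axes: x right, y down, z forward; pixel columns grow to the right and rows downward; lengths in m; the calibration is good to about 2 mm. A picture is of the moment at which its call begins: read the wrist's pose just before it. camera_model takes no time and is no camera call.
A pose or a line that the arm cannot do raises Unreachable and nothing moves.
- sign_off(): hands the job in; it is judged then, once.
Readings, each from a call of its own:
- read_time_s(): time.
- read_joints(): joint angles.
- read_dq(): joint speeds.
- read_tau(): joint torques, N m.
- read_ee_pos(): TCP position.
- read_ee_rot(): TCP orientation.
- read_ft_force(): force on the tool from outside, world axes, zero at the start.
- read_ft_torque(): the same for the moment, N m.
- read_opening(): finger opening in m.
- read_finger_force(): force on a finger pad.
Only numpy, scipy, OpenCV 4.12 (cv2) and the standard library are available. Lean on these libraries where they do the work, as an engineer would, in place of code of your own. Each camera call takes 0.05 s, during which the arm holds its last target. There are 200 camera calls.

## Task

Pull the round platform of the green ratchet stand up from fully down by exactly three clicks and let go so that it rests on the third notch (the stand cannot be let down again, so do not pull on to a fourth). Then set the glass dome with the blue beetle on red moss upright in the platform's recess, gently, and leave it standing there. Leave the other two domes and everything else where they are.

Things in the scene. Friction and masses are not known exactly. Their poses are not given: they have to be found in the camera images.
- stand: green ratchet stand, fixed to the table: base plate 120 x 120 x 12 mm, square housing 44 x 44 mm up to z 110 mm, dark collar 36 mm across up to z 118 mm; a vertical 22 mm steel column comes out of its top and carries the round platform. Origin: centre of the base's underside, on the column's axis; z up
- column (a joint): how far the column is raised (m): 0 fully down, where every run begins; hard stop at 0.068. It slides straight up and does not turn. Column with platform: 0.46 kg, guide friction about 0.6 N. Let go after a click, it drops back onto that notch and is held; let go before the first, it drops to 0. There is no release to let it down
- seat (a point): centre of the recess floor in the platform, moving with the column; 146 mm above the stand's origin when fully down. The platform is a round aluminium cup, 62 mm outside diameter with two dark bands, 22 mm tall (18 mm below this point to 4 mm above); recess 54 mm across, 4 mm deep, cork floor. It can be gripped across its outside from above in any direction
- notch3: third of five ratchet teeth, 8 mm apart on the column, hidden in the housing; the load must finally rest on it. Origin: centre of its underside, 114 mm below seat. The hidden spring pawl sits at a different height each run: the first click comes at a raise of 9 to 37 mm, the next each 8 mm on. Over the 3.5 mm before a click the pull grows 6 to 12 N, then falls off suddenly
- dome_blue: the dome to place: clear glass dome on a round cork base, with a blue beetle over a mound of red moss inside; cork 50 mm diameter, 16 mm tall; glass 46 mm diameter above that, straight up to 76 mm, rounded top at 100 mm; 0.12 to 0.21 kg. One piece. Stands loose on the table. Origin: centre of its underside, z up
- dome_brown: same sort of dome, brown beetle on green moss; leave alone. Origin: centre of its underside
- dome_green: same sort of dome, green beetle on cream moss; leave alone. Origin: centre of its underside
- glue: white bottle with an orange cap, 44 mm diameter, 120 mm tall; leave alone. Origin: centre of its underside
- scraper: red-handled screwdriver-like scraper, 170 mm, lying on the table; leave alone. Origin: its middle, on the table
- brush_jar: blue ceramic cup, 70 mm diameter, 90 mm tall; leave alone. Origin: centre of its underside
- cork_stack: stack of four cork discs, 60 mm across, 64 mm tall, glued together; leave alone. Origin: centre of its underside

How it is judged:
By the outcome, as a careful person would: the job done as asked, in the order asked, and still so for the second after the job is handed in, with the robot touching nothing.
It also fails if it takes over 67 s, if anything falls off the work surface, if the arm or the gripper's body presses on something with over 40 N, if the wrist force passes 120 N, or if a joint passes its speed limit or range.

## Working session

There is one attempt and no reset: what is moved stays moved. The work goes in short steps, each a Python script; the robot and the scene stay as the last script left them, time stands still between calls to the robot, and variables do not carry over. Pictures are saved under pics/ and viewed, at most 10 in all, crops included, and the job is handed in when it is done.

```bash
mkdir -p pics; ls
python3 - <<'E'
from cell import *
import cv2, numpy as np
for n in ("scene","top"):
    p,d=capture(n); cv2.imwrite(f"pics/{n}1.png",p[:,:,::-1]); np.save(f"pics/{n}1.npy",d)
    m=camera_model(n); print(n,m["intrinsics"],m["distortion"],m["R"],m["t"])
print(camera_model("wrist"),read_time_s(),read_ee_rot(),read_ft_force())
E
```

```text
pics
scene [[402.97070278   0.         279.02582692]
 [  0.         402.97070278 206.35310823]
 [  0.           0.           1.        ]] [0.01893295 0.         0.         0.         0.        ] [[ 0.38809721  0.92161294  0.00318667]
 [ 0.69503409 -0.29040919 -0.65771583]
 [-0.60523398  0.25747252 -0.75325941]] [-0.25098808 -0.2733882   1.52115036]
top [[462.56040133   0.         281.56073311]
 [  0.         462.56040133 207.5204279 ]
 [  0.           0.           1.        ]] [-0.01680676  0.          0.          0.          0.        ] [[ 0.02255017 -0.99973632  0.00433432]
 [-0.99748139 -0.02279051 -0.06716745]
 [ 0.06724852 -0.00280876 -0.9977323 ]] [0.0391893  0.52227794 1.47989194]
{'intrinsics': array([[291.88440275,   0.        , 277.57185235],
       [  0.        , 291.88440275, 209.3423897 ],
       [  0.        ,   0.        ,   1.        ]]), 'distortion': array([0.0144844, 0.       , 0.       , 0.       , 0.       ]), 'hand_eye': array([[-5.23851092e-04, -9.53916774e-01, -3.00070848e-01,
         7.68064217e-02],
       [ 9.99999669e-01, -3.12687100e-04, -7.51733965e-04,
        -3.06575854e-04],
       [ 6.23263355e-04, -3.00071142e-01,  9.53916622e-01,
        -1.66742788e-01],
       [ 0.00000000e+00,  0.00000000e+00,  0.00000000e+00,
         1.00000000e+00]])} 0.1 [[ 9.52691722e-01 -3.03938127e-01 -3.13661625e-04]
 [-3.03938259e-01 -9.52690669e-01 -1.42276432e-03]
 [ 1.33609819e-04  1.45078956e-03 -9.99998939e-01]] [ 0.11145588  0.67111249 -0.00401983]
```

View pics/scene1.png

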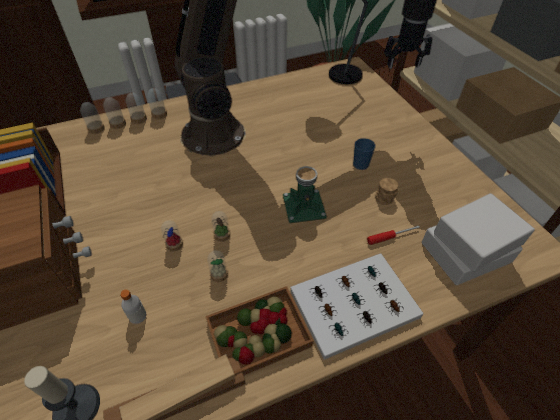

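View pics/top1.png

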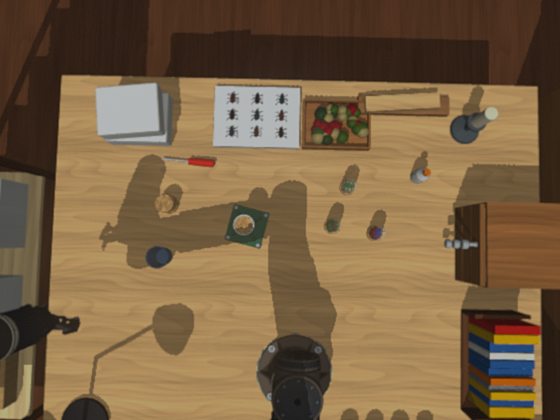

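The scene view shows the blue beetle on red moss at (173,238), with the stand at (304,195). In the top view the dome is at (376,232) and the platform at (243,226). Next I'll enlarge both views.

```bash
python3 - <<'E'
import cv2, numpy as np
t=cv2.imread("pics/top1.png"); s=cv2.imread("pics/scene1.png")
f=lambda im,x,y,w,h:cv2.resize(im[y:y+h,x:x+w],(400,300),interpolation=cv2.INTER_CUBIC)
cv2.imwrite("pics/c1.png",np.vstack([np.hstack([f(t,210,195,80,60),f(t,340,200,80,60)]),np.hstack([f(s,265,160,80,60),f(s,140,205,80,60)])]))
E
cat > h.py <<'E'
from cell import *
import cv2, numpy as np
def ray(n,uv):
    m=camera_model(n)
    p=cv2.undistortPoints(np.array([[uv]],float),m["intrinsics"],np.array(m["distortion"]))[0,0]
    R=np.array(m["R"]); return -R.T@m["t"], R.T@[p[0],p[1],1]
def at_z(n,uv,z):
    c,r=ray(n,uv); return c+r*(z-c[2])/r[2]
def wrist_ray(uv,pos,rot):
    m=camera_model("wrist"); H=np.array(m["hand_eye"])
    p=cv2.undistortPoints(np.array([[uv]],float),m["intrinsics"],np.array(m["distortion"]))[0,0]
    return pos+rot@H[:3,3], rot@H[:3,:3]@[p[0],p[1],1]
E
```

```text
(no output)
```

View pics/c1.png

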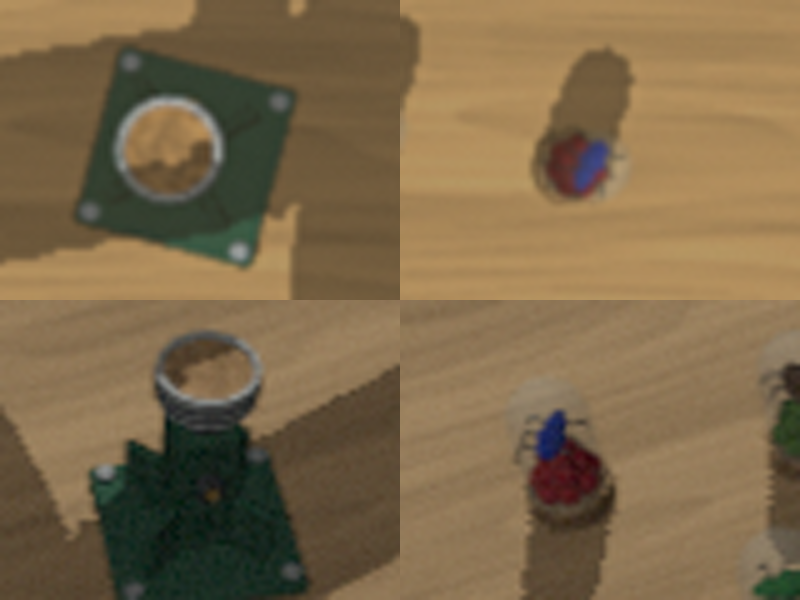

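Run:
```python
from h import *
print("plat top",at_z("top",(243.8,224.6),.150),"base",at_z("top",(247.3,226.2),.012),"scene",at_z("scene",(306.8,173.2),.150))
print("dome top view", at_z("top",(340+(573-400)/5,200+165/5),.016), "scene cork top", at_z("scene",(140+170/5,205+190/5),.016))
for u in ((195,215),(167,203),(158,257),(333,225),(348,185)): print(u,at_z("top",u,.06))
print(read_ee_pos(),read_joints())
```

```text
plat top [0.45943473 0.1613349  0.15      ] base [0.4584532  0.16061048 0.012     ] scene [0.46521661 0.16328984 0.15      ]
dome top view [ 0.44567106 -0.25160251  0.016     ] scene cork top [ 0.45669412 -0.24996242  0.016     ]
(195, 215) [0.48863783 0.3224298  0.06      ]
(167, 203) [0.52440677 0.41189743 0.06      ]
(158, 257) [0.35472634 0.43347105 0.06      ]
(333, 225) [ 0.46709347 -0.11152736  0.06      ]
(348, 185) [ 0.59445549 -0.15703734  0.06      ]
[0.20502146 0.64262784 0.20558317] [ 1.55011295e+00  3.59289726e-01  1.11691021e-02 -3.02146158e-04
 -1.22410467e+00 -2.88037619e-01]
```

```bash
cat >> h.py <<'E'
RD=np.diag([1.,-1,-1])
def look(pos,name,R=RD):
    move_to(pos,R); wait(.3)
    P,Q=np.array(read_ee_pos()),np.array(read_ee_rot()); p,d=capture("wrist")
    cv2.imwrite(f"pics/{name}.png",p[:,:,::-1]); np.savez(f"pics/{name}.npz",P=P,Q=Q,d=d)
    print(name,P,read_time_s())
E
python3 - <<'E'
from h import *
look([.445,-.251,.20],"w_dome"); look([.46,.162,.27],"w_stand")
a,b=cv2.imread("pics/w_dome.png"),cv2.imread("pics/w_stand.png")
cv2.imwrite("pics/w2.png",cv2.resize(np.vstack([a,b])[:, :],(560,840))[0:1,0:1])
cv2.imwrite("pics/wA.png",np.hstack([a[:,80:480],b[:,80:480]]))
E
```

```text
w_dome [ 0.44510314 -0.25083649  0.19996873] 3.6833
w_stand [0.46016419 0.161426   0.2698926 ] 5.5833
```

View pics/wA.png

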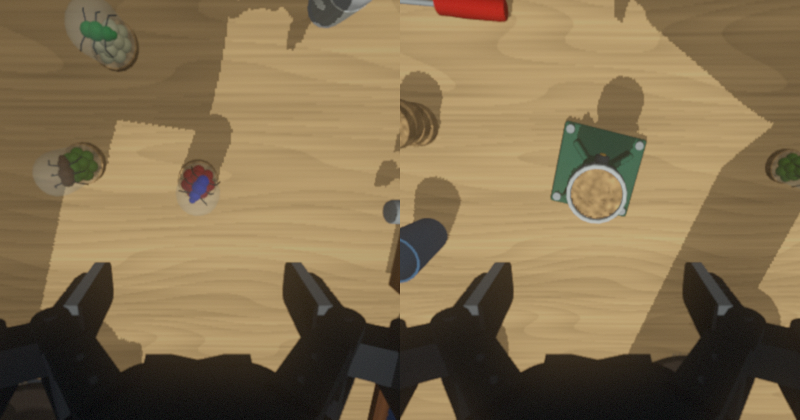

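The wrist views show the blue dome at about (198,180) in the left half and the platform rim centred at about (597,193) in the right half. I'll enlarge both for accurate edges.

Run:
```python
import cv2, numpy as np
a,b=cv2.imread("pics/w_dome.png"),cv2.imread("pics/w_stand.png")
f=lambda im,x,y:cv2.resize(im[y:y+100,x:x+80],(400,500),interpolation=cv2.INTER_CUBIC)
cv2.imwrite("pics/c2.png",np.hstack([f(a,240,130),f(b,237,130)]))
```

```text
(no output)
```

View pics/c2.png

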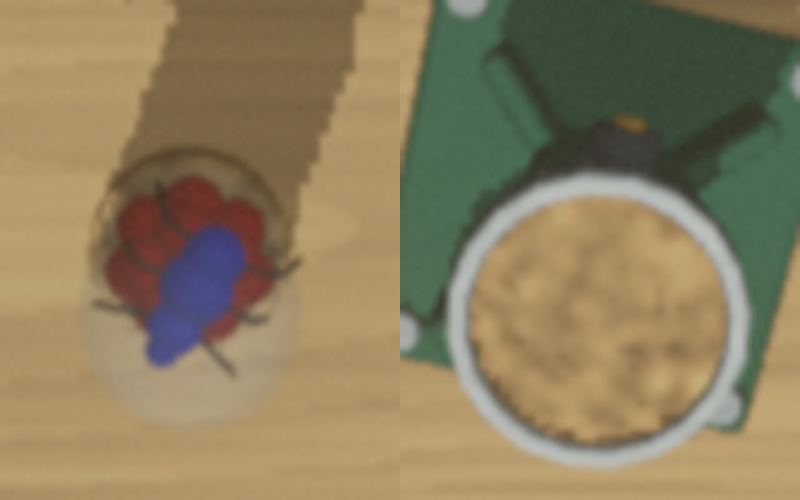

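Run:
```python
from h import *
def L(n): z=np.load(f"pics/{n}.npz"); return z["P"],z["Q"]
def az(uv,n,z):
    c,r=wrist_ray(uv,*L(n)); return c+r*(z-c[2])/r[2]
def proj(X,n):
    P,Q=L(n); m=camera_model("wrist"); H=np.array(m["hand_eye"])
    Y=((X-P)@Q-H[:3,3])@H[:3,:3]
    return cv2.projectPoints(Y[None],np.zeros(3),np.zeros(3),m["intrinsics"],np.array(m["distortion"]))[0][:,0]
a=np.linspace(0,2*np.pi,120)
def ring(x,y,z,r): return np.c_[x+r*np.cos(a),y+r*np.sin(a),0*a+z]
def ext(X,n,o): p=(proj(X,n)-o)*5; return np.r_[p.min(0),p.max(0)].round(0)
c=az((276.6,194),"w_stand",.150); print("rim",c, ext(ring(c[0],c[1],.15,.031),"w_stand",(237,130)),"seen 47 173 349 467")
d=az((278.2,159.4),"w_dome",.016); print("far edge",d)
x,y=d[0]-.025,d[1]
print("cork16",ext(ring(x,y,.016,.025),"w_dome",(240,130)),"cork0",ext(ring(x,y,0,.025),"w_dome",(240,130)))
dome=np.vstack([ring(x,y,z,.023) for z in (.016,.04,.06,.076)]+[ring(x,y,.076+.024*np.sin(t),.023*np.cos(t)) for t in np.linspace(.1,1.57,10)])
print("glass",ext(dome,"w_dome",(240,130)),"seen 82 . 300 425",x,y)
print(np.load("pics/w_stand.npz")["d"][194,276])
```

```text
rim [0.46322083 0.16286153 0.15      ] [ 45. 167. 351. 464.] seen 47 173 349 467
far edge [ 0.47427679 -0.25107862  0.016     ]
cork16 [ 89. 147. 293. 349.] cork0 [ 93. 138. 289. 332.]
glass [ 79. 155. 304. 422.] seen 82 . 300 425 0.44927678852417 -0.2510786152009079
0.30004135
```

The fit agrees with the sizes given: rim centre (0.4625, 0.1625) and dome (0.449, −0.251). Next I grip the platform and check the side load.

Run:
```python
from h import *
move_l([.4622,.1625,.20],RD,.2)
print(move_l([.4622,.1625,.116],velocity=.08,threshold=8), read_ee_pos(), read_time_s())
wait(.2); print(read_ft_force(),read_ft_torque())
clamp(); wait(.2)
print(read_opening(),read_finger_force(),read_ft_force(),read_ft_torque(),read_ee_pos(),read_time_s())
p,d=capture("scene"); cv2.imwrite("pics/s2.png",cv2.resize(p[110:230,230:390],(640,480),interpolation=cv2.INTER_CUBIC)[:,:,::-1])
```

```text
False [0.46254802 0.16274301 0.11650798] 7.2833
[-0.54588497  0.19845903  0.31984491] [-0.00702895  0.03186361  0.00064299]
0.05766951254497275 61.61947511136532 [-5.80081779  0.52161709 10.42427413] [0.39678762 1.95709665 0.24677324] [0.46236847 0.16289241 0.11710055] 8.075
```

View pics/s2.png

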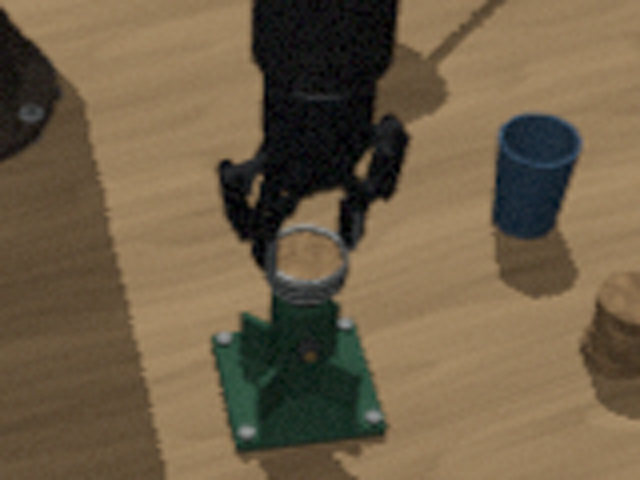

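Run:
```python
from h import *
def pr(X):
    m=camera_model("scene"); p=cv2.projectPoints(np.array(X,float)[None],cv2.Rodrigues(np.array(m["R"]))[0],np.array(m["t"]),m["intrinsics"],np.array(m["distortion"]))[0][:,0]
    return ((p-[230,110])*4).round()
P=np.array(read_ee_pos()); 
print("tcp,+19mm, pads tips +-y",pr([P,P+[0,0,.019],P+[0,.031,0],P-[0,.031,0],P+[0,.031,.03],P-[0,.031,.03-.06]]).tolist())
print("rim c",pr([[.4625,.1625,.15]]).tolist())
# depth points, wrist stand
z=np.load("pics/w_stand.npz");m=camera_model("wrist");H=np.array(m["hand_eye"])
def cloud(d,m,Rw,tw):
    v,u=np.nonzero(d>0); q=cv2.undistortPoints(np.c_[u,v].astype(float)[:,None],m["intrinsics"],np.array(m["distortion"]))[:,0]
    return (np.c_[q,np.ones(len(q))]*d[v,u][:,None])@Rw.T+tw
W=cloud(z["d"],m,z["Q"]@H[:3,:3],z["P"]+z["Q"]@H[:3,3])
out={"wrist":W}
for n in("top","scene"):
    m=camera_model(n);R=np.array(m["R"]);out[n]=cloud(np.load(f"pics/{n}1.npy"),m,R.T,-R.T@m["t"])
for n,W in out.items():
    s=W[(abs(W[:,0]-.46)<.07)&(abs(W[:,1]-.16)<.07)&(W[:,2]>.138)&(W[:,2]<.17)]
    print(n,len(s),s.min(0),s.max(0),np.median(s,0))
```

```text
tcp,+19mm, pads tips +-y [[303.0, 282.0], [304.0, 264.0], [340.0, 271.0], [265.0, 294.0], [343.0, 242.0], [266.0, 265.0]]
rim c [[305.0, 251.0]]
wrist 2857 [0.43132561 0.13251096 0.13887468] [0.49341777 0.19464332 0.15081079] [0.46323395 0.16347671 0.14594214]
top 350 [0.42891003 0.13412367 0.13820739] [0.49106035 0.19319743 0.15644664] [0.45890924 0.16347345 0.14803479]
scene 300 [0.43337571 0.13255239 0.13807526] [0.49785635 0.19558655 0.15097435] [0.46516176 0.16343415 0.1453785 ]
```

```bash
cat >> h.py <<'E'
def pull(nclicks,zmax,step=.0007,v=.012):
    """raise in small steps until nclicks sudden falls of the pull have been felt; returns arm heights"""
    P=np.array(read_ee_pos()); z=P[2]; clicks=[]; log=[]; peak=-9; t=read_time_s()
    while len(clicks)<nclicks and z<zmax:
        z+=step; move_l([P[0],P[1],z],velocity=v)
        f=-read_ft_force()[2]; zr=read_ee_pos()[2]; log.append((round(zr*1e3,1),round(float(f),1)))
        if f>peak: peak=f
        if peak-f>3.5: clicks.append(zr); peak=f
        if peak>30: print("ABORT"); break
        low=min(q for _,q in log[-12:]); peak=max(q for _,q in log[-3:]) if not (clicks and clicks[-1]==zr) else f
    print(log); print("clicks",clicks,"t",read_time_s()-t,read_time_s()); return clicks
E
python3 - <<'E'
from h import *
z0=read_ee_pos()[2]
pull(1,z0+.042)
print(read_opening(),read_finger_force(),read_ft_force(),read_ft_torque(),read_ee_pos())
E
```

```text
[(np.float64(117.5), 4.3), (np.float64(118.2), 4.6), (np.float64(119.1), 6.3), (np.float64(120.0), 4.6), (np.float64(120.7), 3.9), (np.float64(121.3), 4.1), (np.float64(122.0), 3.8), (np.float64(122.7), 4.4), (np.float64(123.5), 5.0), (np.float64(124.1), 3.6), (np.float64(124.8), 4.2), (np.float64(125.6), 3.8), (np.float64(126.3), 3.0), (np.float64(127.0), 4.0), (np.float64(127.7), 4.4), (np.float64(128.4), 3.5), (np.float64(129.1), 4.3), (np.float64(129.8), 3.5), (np.float64(130.5), 4.7), (np.float64(131.1), 4.2), (np.float64(131.9), 3.6), (np.float64(132.6), 3.6), (np.float64(133.3), 3.2), (np.float64(134.0), 3.7), (np.float64(134.6), 4.6), (np.float64(135.4), 4.1), (np.float64(136.1), 4.1), (np.float64(136.8), 3.4), (np.float64(137.5), 3.8), (np.float64(138.2), 3.8), (np.float64(138.9), 4.1), (np.float64(139.6), 4.6), (np.float64(140.3), 4.4), (np.float64(141.0), 5.0), (np.float64(141.7), 4.5), (np.float64(142.4), 3.7), (np.float64(143.1), 4.1), (np.float64(143.8), 3.9), (np.float64(144.5), 4.5), (np.float64(145.2), 4.3), (np.float64(145.9), 4.8), (np.float64(146.5), 4.0), (np.float64(147.3), 3.7), (np.float64(148.0), 3.2), (np.float64(148.6), 4.4), (np.float64(149.1), 7.6), (np.float64(149.7), 13.1), (np.float64(150.5), 14.6), (np.float64(151.3), 15.5), (np.float64(152.1), 14.3), (np.float64(153.9), 5.5)]
clicks [np.float64(0.15385940255648614)] t 12.8083 20.9333
0.05697401162843307 69.51259698718786 [-6.29205257  0.81703058 -5.47611366] [0.75334887 2.01617997 0.34148061] [0.46236788 0.16288446 0.1538594 ]
```

```bash
cat >> h.py <<'E'
def pull(nclicks,zmax,step=.0007,v=.012):
    P=np.array(read_ee_pos()); z=P[2]; clicks=[]; log=[]; recent=[]
    while len(clicks)<nclicks and z<zmax:
        z+=step; move_l([P[0],P[1],z],velocity=v)
        f=float(-read_ft_force()[2]); zr=float(read_ee_pos()[2]); log.append((round(zr*1e3,1),round(f,1)))
        recent=(recent+[f])[-4:]
        if max(recent)-f>4 and (not clicks or zr-clicks[-1]>.005): clicks.append(zr); recent=[]
        if f>30: print("ABORT"); break
    print(log); print("clicks",clicks,read_time_s()); return clicks
E
python3 - <<'E'
from h import *
pull(2,.1715)
print(read_opening(),read_ft_force(),read_ft_torque(),read_ee_pos())
E
```

```text
[(155.9, 3.6), (156.5, 4.2), (156.8, 4.7), (157.0, 6.5), (157.2, 9.5), (157.9, 11.8), (158.6, 14.4), (159.3, 16.0), (160.1, 15.5), (162.0, 5.5), (162.9, 4.9), (163.6, 4.3), (164.3, 4.1), (164.8, 6.0), (165.1, 7.1), (165.3, 8.6), (165.8, 11.0), (166.3, 12.7), (167.0, 13.9), (167.8, 15.5), (169.6, 5.1)]
clicks [0.16201639539513757, 0.16960805353572644] 26.225
0.05731499788770293 [-7.57929072  1.48432422 -5.07344269] [0.67900843 2.73449774 0.32160064] [0.46240671 0.16285428 0.16960805]
```

Run:
```python
from h import *
P=np.array(read_ee_pos())
z=P[2]
for i in range(5):
    z-=.0007; move_l([P[0],P[1],z],velocity=.012)
    f=read_ft_force()[2]; print(round(read_ee_pos()[2]*1e3,1),round(float(f),1))
    if f>-1: break
release(); wait(.2)
print(read_ft_force(),read_ee_pos(),read_time_s())
move_l([.4622,.1629,.26],velocity=.12); 
look([.4622,.1629,.30],"w_st3")
a=cv2.imread("pics/w_st3.png")
cv2.imwrite("pics/c3.png",cv2.resize(a[140:260,220:340],(600,600),interpolation=cv2.INTER_CUBIC))
z=np.load("pics/w_st3.npz");m=camera_model("wrist");H=np.array(m["hand_eye"]);d=z["d"]
v,u=np.nonzero(d>0); q=cv2.undistortPoints(np.c_[u,v].astype(float)[:,None],m["intrinsics"],np.array(m["distortion"]))[:,0]
W=(np.c_[q,np.ones(len(q))]*d[v,u][:,None])@(z["Q"]@H[:3,:3]).T+z["P"]+z["Q"]@H[:3,3]
s=W[np.hypot(W[:,0]-.4625,W[:,1]-.163)<.02]; print("seat z",np.median(s,0),np.median(W[abs(W[:,2])<.02],0)[2])
```

```text
170.1 -4.7
169.5 -4.4
169.3 -1.0
169.1 5.9
[ 0.07094676 -0.11542066  0.28725602] [0.462642   0.16286509 0.16693545] 27.825
w_st3 [0.46187645 0.16266282 0.29910268] 29.3833
seat z [0.47296656 0.1630098  0.40529437] -0.0007177236340398518
```

View pics/c3.png

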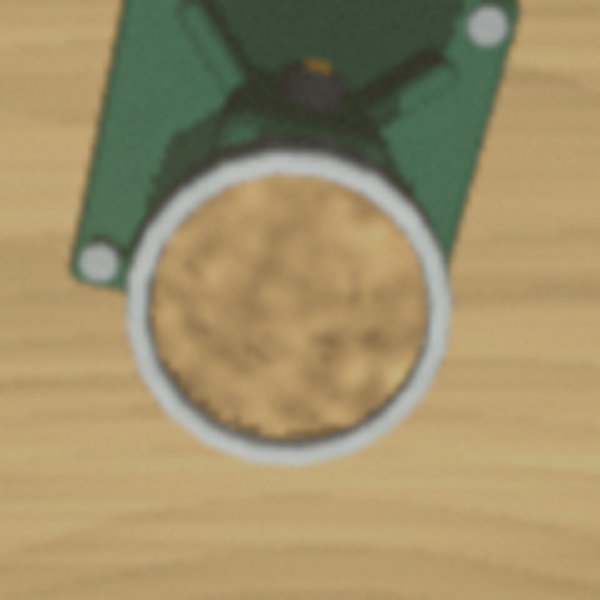

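The platform now stands raised. The rim is centred at crop (289.5, 308.5), with extents 127–452 by 152–465. Now I compute its centre and height, then squeeze the dome along x to centre it.

```bash
cat >> h.py <<'E'
def proj(X,z):
    m=camera_model("wrist"); H=np.array(m["hand_eye"])
    Y=((X-z["P"])@z["Q"]-H[:3,3])@H[:3,:3]
    return cv2.projectPoints(Y[None],np.zeros(3),np.zeros(3),m["intrinsics"],np.array(m["distortion"]))[0][:,0]
E
python3 - <<'E'
from h import *
from scipy.optimize import least_squares
z=np.load("pics/w_st3.npz");m=camera_model("wrist");H=np.array(m["hand_eye"]);d=z["d"]
v,u=np.nonzero(d>0); q=cv2.undistortPoints(np.c_[u,v].astype(float)[:,None],m["intrinsics"],np.array(m["distortion"]))[:,0]
W=(np.c_[q,np.ones(len(q))]*d[v,u][:,None])@(z["Q"]@H[:3,:3]).T+z["P"]+z["Q"]@H[:3,3]
s=W[(np.hypot(W[:,0]-.4625,W[:,1]-.163)<.02)&(W[:,2]<.24)&(W[:,2]>.1)]; print("seat",np.median(s,0))
a=np.linspace(0,6.283,200)
def fit(z,o,seen,h):
    def r(p):
        c=(proj(np.c_[p[0]+.031*np.cos(a),p[1]+.031*np.sin(a),0*a+p[2]],z)-o)*5+2
        return np.r_[c.min(0),c.max(0)]-seen
    s3=least_squares(r,[.4625,.1625,h],x_scale=.01,diff_step=1e-4); 
    s2=least_squares(lambda p:r([*p,h]),[.4625,.1625],x_scale=.01,diff_step=1e-4); print("free",s3.x,s3.fun.round(1),"fixed",s2.x,s2.fun.round(1))
fit(np.load("pics/w_stand.npz"),(237,130),[47,173,349,467],.150)
fit(z,(220,140),[127,152,452,465],.201)
RX=np.array([[0,1,0],[-1,0,0],[0,0,-1.]]).T  # candidates: tool y along +-x
for R in (np.array([[0,1,0],[1,0,0],[0,0,-1.]]),np.array([[0,-1,0],[-1,0,0],[0,0,-1.]])):
    print(solve_ik([.449,-.251,.2],R))
print(solve_ik([.449,-.251,.2],RD),read_joints())
E
```

```text
seat [0.46287598 0.16261815 0.19756924]
free [0.4618012  0.16328788 0.14661211] [-0.3  0.3  0.3 -0.3] fixed [0.46262315 0.16326888] [-2.1 -1.3  2.1  1.6]
free [0.46152333 0.16309279 0.19829084] [-0.1  0.1  0.1 -0.2] fixed [0.46225423 0.16309284] [-1.8 -1.3  1.8  1.6]
[-0.12764683  0.09779103 -0.34664851  0.         -1.12635679 -3.01394582]
[-0.12764683  0.09779103 -0.34664851  0.         -1.12635679  0.12764683]
[-0.12764683  0.09779103 -0.34664851  0.         -1.12635679  1.69844316] [ 7.40991852e-01 -1.36175344e-03 -2.25183443e-01 -8.90649212e-05
 -1.34834250e+00  8.29788136e-01]
```

Run:
```python
from h import *
R2=np.array([[0,-1,0],[-1,0,0],[0,0,-1.]])
move_to([.449,-.251,.20],R2)
move_l([.449,-.251,.13],velocity=.15); print(move_l([.449,-.251,.036],velocity=.12,threshold=8))
clamp(); print(read_opening(),read_ft_force(),read_ft_torque(),read_ee_pos(),read_time_s()); release()
move_l([.449,-.251,.13],velocity=.2)
move_to([.449,-.251,.13],RD)
print(move_l([.449,-.251,.036],velocity=.12,threshold=8))
clamp(); wait(.2); print(read_opening(),read_ft_force(),read_ft_torque(),read_ee_pos(),read_ee_rot()[:,2],read_time_s())
```

```text
False
0.04376690427886376 [-1.8447396   0.76453076  7.85879614] [ 0.26949076  0.79051939 -0.0492703 ] [ 0.44933071 -0.25124729  0.03699383] 32.975
False
0.04360474929777684 [-1.36153298  2.20702473  8.03156461] [0.57646993 0.78088257 0.03584373] [ 0.44943272 -0.25114196  0.03704491] [ 1.13460528e-03 -4.60490590e-04 -9.99999250e-01] 37.0833
```

Run:
```python
from h import *
X,Y=.4622,.1630
move_l([.4494,-.2511,.28],velocity=.15)
move_to([X,Y,.28],RD); 
move_l([X,Y,.2445],velocity=.06); wait(.3)
print(read_ee_pos(),read_ee_rot()[:,2],read_ft_force(),read_opening(),read_time_s())
p,d=capture("scene"); q,_=capture("wrist")
cv2.imwrite("pics/s4.png",np.hstack([cv2.resize(p[120:220,257:357],(400,400),interpolation=cv2.INTER_CUBIC),cv2.resize(q[130:330,180:380],(400,400),interpolation=cv2.INTER_CUBIC)])[:,:,::-1])
```

```text
[0.46228896 0.16310809 0.24478006] [ 4.17359138e-04  3.61254782e-04 -9.99999848e-01] [-0.53983621 -0.8626961  -2.45346201] 0.04379258015386441 41.4333
```

View pics/s4.png

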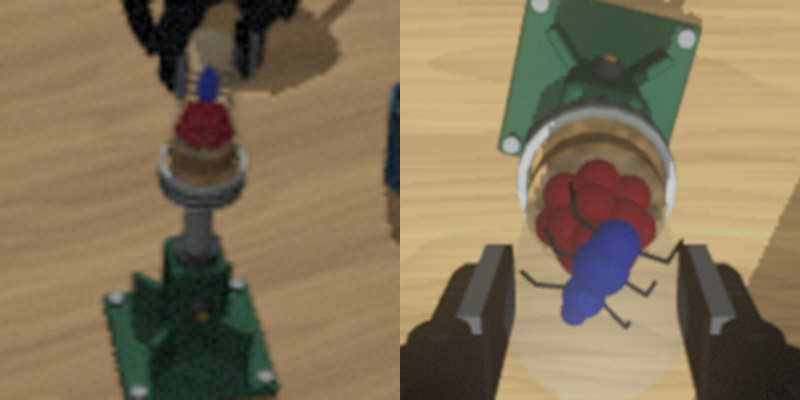

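The dome hangs centred about 10 mm above the recess: cork at left (203,162), rim at (203,170). I'll lower it slowly and stop on contact.

Run:
```python
from h import *
X,Y=.4622,.1630
print(move_l([X,Y,.2385],velocity=.02,threshold=3), read_ee_pos(), read_ft_force(),read_ft_torque())
z=read_ee_pos()[2]
if z<.2395:
    z=.2385
    f0=read_ft_force()[2]
    while z>.2325:
        z-=.0006; move_l([X,Y,z],velocity=.012); f=read_ft_force(); print(read_ee_pos().round(4),f.round(1))
        if f[2]-f0>3: break
print(read_time_s())
```

```text
False [0.46215726 0.16292642 0.23833992] [-0.2276713  -0.48590687 -1.66470888] [-0.04547123  0.00172789  0.01676672]
[0.4622 0.163  0.2379] [-0.3 -0.3 -1.3]
[0.4622 0.163  0.2373] [ 0.  -0.2 -2.2]
[0.4622 0.163  0.2367] [ 1.3 -0.6 -1.9]
[0.4622 0.163  0.236 ] [ 0.3 -0.1 -1.1]
[0.4622 0.163  0.2355] [ 0.  -0.7 -1.4]
[0.4623 0.163  0.235 ] [-0.5 -0.5  0.1]
[0.4624 0.1631 0.2348] [-1.8  0.4  4.8]
43.7333
```

Contact came at TCP z 0.2348 against 0.2346 predicted, so the dome is on the recess floor and not on the rim.

Run:
```python
from h import *
release(); wait(.3); print(read_ft_force())
P=read_ee_pos(); move_l([P[0],P[1],.33],velocity=.1)
move_to([.46,-.05,.36],RD); wait(.3)
p,d=capture("scene"); t,_=capture("top")
cv2.imwrite("pics/s5.png",np.hstack([cv2.resize(p[110:260,140:340],(533,400),interpolation=cv2.INTER_CUBIC),cv2.resize(t[185:265,215:268],(265,400),interpolation=cv2.INTER_CUBIC)])[:,:,::-1])
print(read_time_s())
```

```text
[-0.53175746  0.14531579 -0.10755746]
46.9
```

View pics/s5.png

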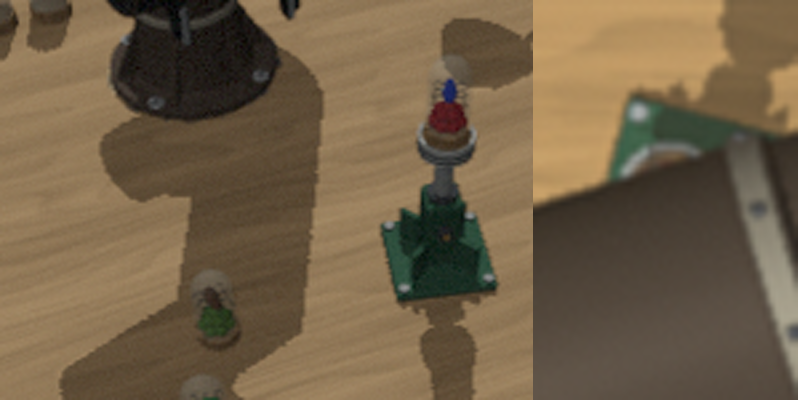

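The dome stands upright in the platform at (447,130). The brown and green domes haven't moved and the arm is clear.

```bash
python3 -c "
from cell import *
print(sign_off())"
```

```text
the job is handed in; nothing more can be done
None
```

The platform was pulled up three clicks and rests on the third notch, the blue-beetle dome stands upright in its recess, nothing else was touched, and the job was handed in at about 47 s.

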